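# Unbolt the jog lever of the disc-lathe console and nudge the carriage to the green side

### The arm

A 6-joint arm with a two-finger parallel gripper is mounted at the origin on the work surface. World frame = base frame: x ahead of the robot, y to its left, z up, the work surface at z = 0. Lengths are in m, angles in rad, forces in N, time in s.
With the tool pointing down it reaches from about 0.35 to 0.925 m from the base axis. Payload 6.4 kg.
Tool frame: the origin (TCP) lies between the finger pads; the fingertips stand 11 mm ahead of it and the grasp point (between the pads) lies 8 mm behind it; x points along the fingers, z is the direction in which the jaws open and shut, and the axes are right-handed (so a half turn about x gives the same grasp; the last joint's range is limited). The gripper opens to 94 mm and grips with 3 to 60 N. Pads are 16 mm wide; open, the fingers measure 119 mm over their backs; the gripper's body (75 mm by 177 mm) begins 78 mm behind the grasp point.
Start: joints at [-1.314, 0.245, 1.558, -0, 1.339, -0.174], TCP at [0.271, -0.591, 0.216] pointing down, gripper open.
Joint ranges: [-3.13, 3.13], [-1.02, 2.26], [0.13, 2.54], [-0.95, 4.09], [0.21, 2.88], [-2.74, 2.74]. Speed limits (rad/s): [2.57, 2.57, 3.14, 3.14, 3.14, 3.14].

### API

Orientations are given as [roll, pitch, yaw] about the fixed x, y, z axes, in that order (R = Rz(yaw) Ry(pitch) Rx(roll)).
In Python, from workcell import monitor, vision, workorder gives the robot as it stands.
- The arm moves only by the tool send_rows, never from a script. Its arguments are lists of equal length, an entry for each row: "delta_rot": the turn, a rotation vector about the world's x, y, z in degrees, a list of three; "xyz": the shift along the world's x, y, z in cm, a list of three; "grip": the opening in per cent of the stroke, from 0 (shut) to 100 (fully open). In form: {"delta_rot": [[wx, wy, wz], ...], "xyz": [[tx, ty, tz], ...], "grip": [grip, ...]}. A call has 1 to 12 rows; each row is the pose to reach, as a shift and turn from the pose commanded when the call began; what a row does not reach only later rows make up. A row lasts 1/8 s, in which the tool goes at most 62.5 mm and 10.7 degrees, less where a joint would pass 70% of its speed; a pose out of reach is approached as far as the arm can. A call with a gripper value outside its range is refused whole. The fingers move at their own pace and stop on an object; the grip force is fixed at half the most. Time passes only in rows, so rows that repeat a pose let the fingers close. It gives the time, the measured TCP pose, the force and the opening at its end, in the units of the state.
- monitor.state(): the state, without advancing time (a new reading comes with each control period).
- vision.snapshot(name): name is "scene" or "top" or "wrist"; returns (picture, depth): 400x640x3 uint8, blue, green, red; 400x640 float32, m along the optical axis (not along the pixel's ray), 0 where there is no reading.
- vision.get_calibration(name): a dict with "K" (3x3 intrinsics, pixels), "dist_coeffs" ([k1, k2, p1, p2, k3] as OpenCV has them; the pictures are not rectified), "view" (4x4, takes a point from world to camera coordinates). Camera axes: x right, y down, z forward; pixel columns grow to the right and rows downward; lengths in m; the calibration is good to about 2 mm. A picture is of the moment at which its call begins: read the wrist's pose just before it. get_calibration takes no time and is no camera call; for the wrist camera it gives the pose at the moment of the call.
- workorder.sign_off(): hands the job in, once; it reports no verdict.
The state is a dict: "t": time; "joints": joint angles; "joint_velocities": joint speeds; "effort": joint torques, N m; "eef_pos": TCP position; "orientation": TCP orientation; "ft_force": force on the tool from outside, world axes, zero at the start; "ft_torque": the same for the moment, N m; "width": finger opening in m.
Only numpy, scipy, OpenCV 4.12 (cv2) and the standard library are available. Lean on these libraries where they do the work, as an engineer would, in place of code of your own. Each camera call takes 0.05 s, during which the arm holds its last target.

### The job

The red-topped jog lever on the black console is locked by the brass barrel bolt. Lift the bolt's handle out of its notch, draw the bolt back out of the lever and drop the handle down into the other notch; then tilt the lever over to its stop on the side of the green cap, hold it there for a good second, and let it come back upright. Never tilt it towards the orange cap, and leave the platter puck, the resistor and the jack plug where they lie.

Things in the scene. Friction and masses are not known exactly. Their poses are not given: they have to be found in the camera images.
- console: Black console fixed on the table, 190 mm along its x, 270 mm along its y, top face 50 mm above the table. Origin: centre of its underside, z up. The 14 mm brass bolt rod lies along its y at x = 0, axis 80 mm above the table, under two brass saddles (28 mm wide in x, tops 93 mm above the table, at y = +18 and +60 mm).
- free_notch (a point): Middle of the top of the free notch (console x = -25, y = -60 mm, 100 mm above the table). A 5 mm steel comb plate stands along the console's y at x = -25 mm, from y = -85 to +10 mm, top edge 100 mm above the table, with two open-topped notches, 16 mm wide, floors 76 mm above the table: the free one here, the locked one 45 mm away at y = -15 mm.
- handle_grip (a point): Pinch point on the bolt handle's axis, 56 mm from the rod's axis. The handle is a 12 mm round brass bar, square to the rod, ending in an 18 mm ball 74 mm from the rod's axis. It turns about the rod's axis and slides with the rod. Down in a notch it points to the console's -x, 15 degrees upwards.
- bolt (a joint): Slide of the bolt rod and handle, m: 0 = locked (rod through the lever's fork, handle at console y = -15 mm), 0.045 = fully drawn back (towards the console's -y, handle at y = -60 mm). It slides with about 2 N of friction, only while the handle is lifted over the comb plate.
- handle (a joint): Lift of the handle about the rod, rad: 0 = down in a notch, about 0.67 = just clears the top of the comb plate, 1.10 = highest stop. Let go, it falls by its own weight, into a notch if it is over one.
- jog_grip (a point): Point on the axis of the jog lever's red round grip (18 mm thick, from 75 to 130 mm above the console top), 108 mm above the lever's pivot. The pivot axis runs along the console's y, through console x = 0, y = +100 mm, at the height of the console top. Below the grip is a steel fork that straddles the rod while bolted.
- jog (a joint): Tilt of the jog lever, rad: 0 = upright, positive = leaning to the console's +x, negative = to -x; stops at +0.42 and -0.42. A spring centres it (about 1.1 N m per rad, so some 4 N at the grip near the stop). Bolted, it moves less than 0.1.
- cap_green: Green domed cap, 28 mm across, 15 mm tall, on the console top 74 mm from the lever's pivot on the console's +x or -x side (it differs from one start to the next): the lever must be tilted to this side. Origin: centre of its underside.
- cap_orange: Orange domed cap, the same size, on the opposite side of the lever: never tilt the lever to this side. Origin: centre of its underside.
- puck_center (a point): Bystander: dented aluminium platter puck, 76 mm across, 52 mm tall, standing on the table; the point is its centre.
- resistor_center (a point): Bystander: tan ceramic power resistor, a bar 85 x 22 x 22 mm lying on the table; the point is its centre.
- plug_center (a point): Bystander: chrome headphone jack plug, about 108 mm long and 18 mm thick, lying on the table; the point is its middle.
- tool_case: Black tool case with brass latches, 300 (x) x 190 (y) x 118 mm tall with its handle, standing fast on the table at the left. Origin: centre of its underside.

How it is judged:
By the outcome, as a careful person would: the job done as asked, in the order asked, and still so for the second after the job is handed in, with the robot touching nothing.
It also fails if it takes over 51 s, if anything falls off the work surface, if the arm or the gripper's body presses on something with over 40 N, if the wrist force passes 120 N, or if a joint passes its speed limit or range.

## Working session

There is one attempt and no reset: what is moved stays moved. The work goes in short steps, Python scripts to look and compute and a tool call to move; the robot and the scene stay as the last step left them, time stands still between calls to the robot, and variables do not carry over. Pictures are saved under pics/ and viewed, and the job is handed in when it is done.

Besides the shell and the picture viewer there is one more tool, called after ">>>" in YAML: its name, and indented under it one key for each argument. send_rows: Moves the arm, as the interface text tells. Its arguments: {"type":"object","properties":{"delta_rot":{"type":"array"},"xyz":{"type":"array"},"grip":{"type":"array"}},"required":["delta_rot","xyz","grip"]}

```bash
mkdir -p pics; ls
python3 - <<'E'
from workcell import monitor, vision
import cv2,numpy as np
print(monitor.state())
for n in ("scene","top"):
    p,d=vision.snapshot(n); cv2.imwrite(f"pics/{n}0.png",p); np.save(f"pics/{n}0.npy",d)
    c=vision.get_calibration(n); print(n,c)
E
```

```text
pics
{'t': 0.0, 'joints': array([-1.31413225e+00,  2.45804471e-01,  1.55896659e+00, -1.90483734e-05,
        1.33869396e+00, -1.74085964e-01]), 'joint_velocities': array([-0.00055393,  0.00027251,  0.0002937 , -0.00033648,  0.00106873,
       -0.00126203]), 'effort': array([ 2.04601806e-04, -4.15842533e+01, -3.14595294e+01,  6.86218240e-02,
        3.33304354e-02, -1.21572166e-04]), 'eef_pos': array([ 0.27127314, -0.59006766,  0.21537698]), 'orientation': array([2.97740259, 1.56892387, 1.8373607 ]), 'ft_force': array([-0.59676393,  0.54815083,  0.05082363]), 'ft_torque': array([-0.00813859, -0.05694064, -0.00042995]), 'width': 0.09418732227447571}
scene {'K': array([[423.46586489,   0.        , 320.71821421],
       [  0.        , 423.46586489, 199.21898825],
       [  0.        ,   0.        ,   1.        ]]), 'dist_coeffs': array([-0.02302325,  0.        ,  0.        ,  0.        ,  0.        ]), 'view': array([[ 0.78077551,  0.62474985,  0.0087884 , -0.55422877],
       [ 0.48178323, -0.59302908, -0.64513675, -0.13826717],
       [-0.39783731,  0.50794108, -0.76401658,  1.31763063],
       [ 0.        ,  0.        ,  0.        ,  1.        ]])}
top {'K': array([[398.02413048,   0.        , 318.43763036],
       [  0.        , 398.02413048, 201.9903556 ],
       [  0.        ,   0.        ,   1.        ]]), 'dist_coeffs': array([-0.0189714,  0.       ,  0.       ,  0.       ,  0.       ]), 'view': array([[ 0.00854416, -0.99995255,  0.00467874,  0.15189214],
       [-0.98445204, -0.00923246, -0.1754108 ,  0.60207338],
       [ 0.17544567, -0.00310726, -0.98448421,  1.2641187 ],
       [ 0.        ,  0.        ,  0.        ,  1.        ]])}
```

View pics/scene0.png

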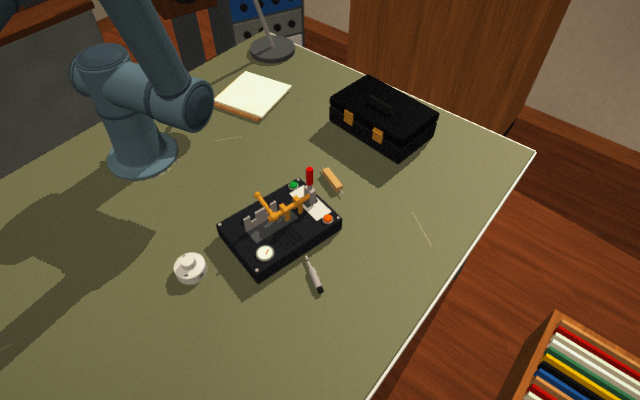

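View pics/top0.png

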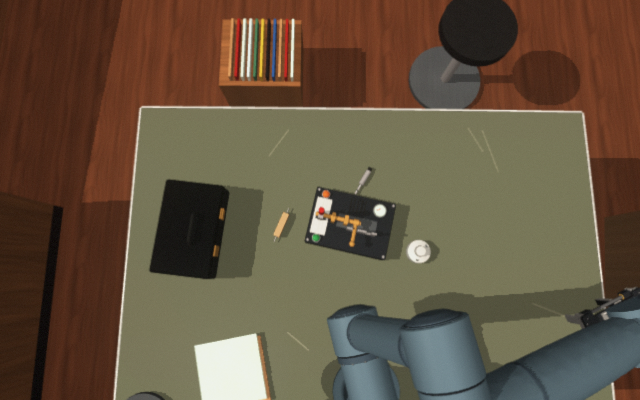

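Run:
```python
import cv2
p=cv2.imread("pics/top0.png"); cv2.imwrite("pics/tc.png",cv2.resize(p[160:280,260:420],None,fx=5,fy=5,interpolation=cv2.INTER_CUBIC))
p=cv2.imread("pics/scene0.png"); cv2.imwrite("pics/sc.png",cv2.resize(p[150:290,205:365],None,fx=4.2,fy=4.2,interpolation=cv2.INTER_CUBIC))
```

```text
(no output)
```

View pics/tc.png

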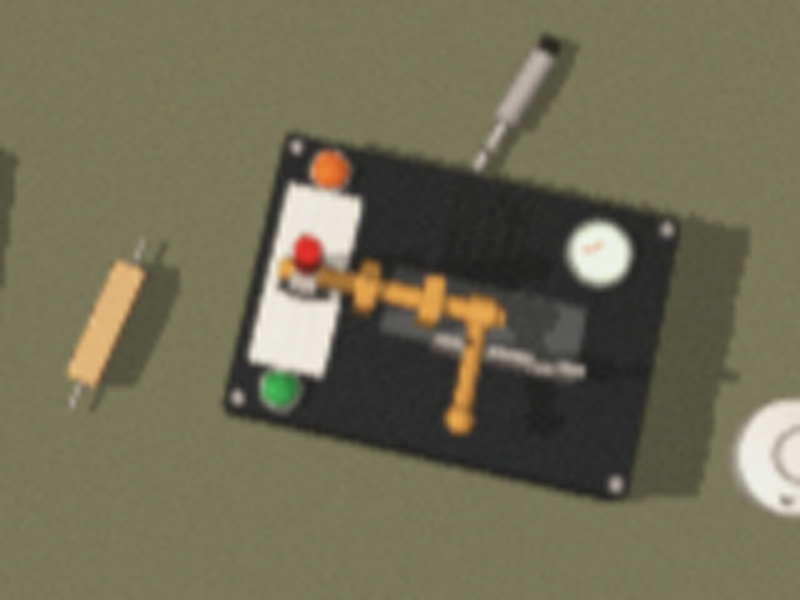

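View pics/sc.png

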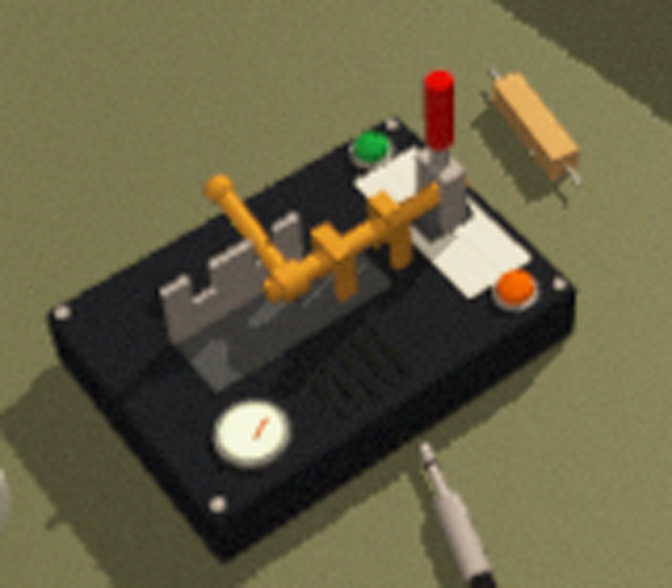

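```bash
cat > h.py <<'E'
import numpy as np,cv2
from workcell import monitor,vision
from scipy.optimize import least_squares
def proj(n,P):
    c=vision.get_calibration(n); V=c["view"]
    return cv2.projectPoints(np.array(P,float).reshape(-1,1,3),cv2.Rodrigues(V[:3,:3])[0],V[:3,3],c["K"],c["dist_coeffs"])[0].reshape(-1,2)
def w(pose,P):
    P=np.atleast_2d(P).astype(float);x,y,a=pose;c,s=np.cos(a),np.sin(a)
    return np.c_[x+c*P[:,0]-s*P[:,1],y+s*P[:,0]+c*P[:,1],P[:,2]]
E
python3 - <<'E'
from h import *
th=np.radians(15)
M=dict(c1=[.095,.135,.05],c2=[.095,-.135,.05],c3=[-.095,-.135,.05],c4=[-.095,.135,.05],o=[.074,.1,.058],g=[-.074,.1,.058],
 ball=[-.074*np.cos(th),-.015,.08+.074*np.sin(th)],red=[0,.1,.18])
T=dict(c1=(287,135),c2=(678,218),c3=(625,497),c4=(227,408),o=(330,170),g=(281,389),ball=(459,420),red=(308,248))
S=dict(c3=(52,320),c4=(397,120),c1=(576,290),c2=(222,535),o=(516,287),g=(371,148),ball=(218,187),red=(438,80))
ks=list(M);P=np.array([M[k] for k in ks])
t=np.array([T[k] for k in ks])/5+[260,160]-.4; s=np.array([S[k] for k in ks])/4.2+[205,150]-.4
f=lambda q:np.concatenate([proj("top",w(q,P))-t,proj("scene",w(q,P))-s]).ravel()
r=least_squares(f,[.6,.0,-.1],loss='soft_l1');print(r.x,np.degrees(r.x[2]));print(np.c_[f(r.x).reshape(-1,2)].round(1).reshape(2,-1,2));print(ks)
np.save("pose.npy",r.x)
for n in M: print(n,w(r.x,M[n]).round(3))
E
```

```text
[ 0.53478083  0.04992946 -0.20500129] -11.745708579592586
[[[-0.1 -0.6]
  [ 1.2 -0.2]
  [ 1.3  0.4]
  [-0.5  0.5]
  [ 0.3  0.2]
  [ 0.6  0.1]
  [ 1.  -0.3]
  [ 0.5  0.4]]

 [[ 1.9 -0.7]
  [-0.3 -1.2]
  [-1.6 -0.6]
  [-0.2 -1.6]
  [ 0.7 -0.1]
  [ 0.5 -0.1]
  [ 1.   1.5]
  [ 0.8  0. ]]]
['c1', 'c2', 'c3', 'c4', 'o', 'g', 'ball', 'red']
c1 [[0.655 0.163 0.05 ]]
c2 [[ 0.6   -0.102  0.05 ]]
c3 [[ 0.414 -0.063  0.05 ]]
c4 [[0.469 0.201 0.05 ]]
o [[0.628 0.133 0.058]]
g [[0.483 0.163 0.058]]
ball [[0.462 0.05  0.099]]
red [[0.555 0.148 0.18 ]]
```

Run:
```python
from h import *
from scipy.spatial.transform import Rotation as R
q=np.load("pose.npy");s=monitor.state()
C=R.from_euler('xyz',s['orientation']);print(C.as_matrix().round(3))
cy=w([0,0,q[2]],[0,1,0])[0]
for sg in (1,-1):
    z=sg*cy;x=np.array([0,0,-1.]);D=R.from_matrix(np.c_[x,np.cross(z,x),z])
    print(sg,np.degrees((D*C.inv()).as_rotvec()).round(1))
th=np.radians(15)
print(w(q,[-.056*np.cos(th),-.015,.08+.056*np.sin(th)]), w(q,[0,.1,.158]),w(q,[[1,0,0]])-w(q,[[0,0,0]]))
```

```text
[[-0.     0.909  0.418]
 [ 0.002  0.418 -0.909]
 [-1.     0.    -0.002]]
1 [-0.000e+00 -1.000e-01  1.436e+02]
-1 [ -0.1   0.  -36.4]
[[0.4787681  0.04625494 0.09449387]] [[0.55513767 0.14783553 0.158     ]] [[ 0.97906072 -0.20356842  0.        ]]
```

>>> send_rows:
  delta_rot:
    - [0,0,-3]
    - [0,0,-6]
    - [0,0,-9]
    - [0,0,-12]
    - [0,0,-15]
    - [0,0,-18]
    - [0,0,-22]
    - [0,0,-26]
    - [0,0,-30]
    - [0,0,-34]
    - [0,0,-36.4]
    - [0,0,-36.4]
  xyz:
    - [1.6,5.2,2]
    - [3.2,10.4,4]
    - [4.8,15.6,4]
    - [6.4,20.8,4]
    - [8,26,4]
    - [9.6,31.2,4]
    - [11.2,36.4,4]
    - [12.8,41.6,4]
    - [14.4,46.8,4]
    - [16,52,4]
    - [18,58,4]
    - [19,62,4]
  grip: [100,100,100,100,100,100,100,100,100,100,100,100]

```text
t: 1.6
eef_pos: [0.4615, 0.0318, 0.2562]
orientation: [-1.884, 1.57, 2.625]
ft_force: [-0.2, -0.4, -0.0]
width: 0.094
```

Run:
```python
from h import *
s=monitor.state();print(s['t'],s['joints'].round(2),s['eef_pos'],s['joint_velocities'].round(3))
c=vision.get_calibration("wrist");p,d=vision.snapshot("wrist");cv2.imwrite("pics/w1.png",p);np.save("pics/w1.npy",d)
import pickle;pickle.dump(c,open("pics/w1.pkl","wb"))
q=np.load("pose.npy");th=np.radians(15)
print(proj("wrist",w(q,[[-.056*np.cos(th),-.015,.08+.056*np.sin(th)],[-.074*np.cos(th),-.015,.08+.074*np.sin(th)],[-.025,-.06,.1],[0,.1,.18],[-.095,-.135,.05]])))
```

```text
1.6 [-0.18 -0.25  1.98  0.    1.41  1.6 ] [0.46146729 0.03178212 0.25615317] [ 0.737  0.245 -0.195 -0.007 -0.049  0.732]
[[302.31261228 171.16485721]
 [302.17396265 189.52955949]
 [349.64325193 141.80828224]
 [133.10744781 112.64303127]
 [409.91864645 201.53916019]]
```

View pics/w1.png

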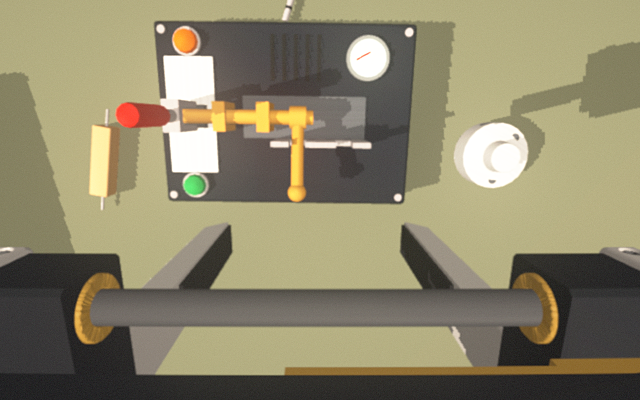

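Run:
```python
from h import *
p,d=vision.snapshot("wrist");p,d=vision.snapshot("wrist")
s=monitor.state();print(s['t'],s['joints'].round(2),s['eef_pos'],s['joint_velocities'].round(3))
c=vision.get_calibration("wrist");p,d=vision.snapshot("wrist");cv2.imwrite("pics/w2.png",p)
import pickle;pickle.dump(c,open("pics/w2.pkl","wb"))
cv2.imwrite("pics/w2c.png",cv2.resize(p[0:215,100:430],None,fx=2.4,fy=2.4,interpolation=cv2.INTER_CUBIC))
```

```text
1.75 [-0.18 -0.25  1.98 -0.    1.41  1.59] [0.46119808 0.03084575 0.25597869] [-0.054 -0.01   0.008 -0.007  0.001 -0.011]
```

View pics/w2c.png

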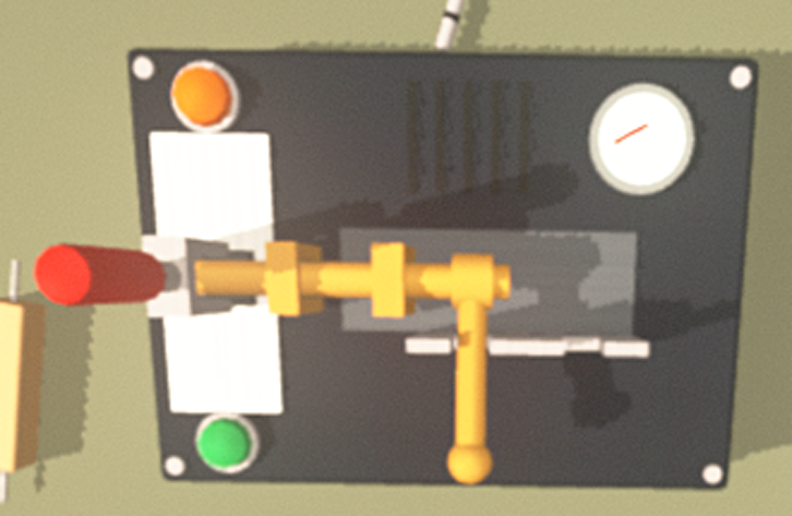

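Run:
```python
from h import *
import pickle
c=pickle.load(open("pics/w2.pkl","rb"));V=c["view"]
pj=lambda P:cv2.projectPoints(P.reshape(-1,1,3),cv2.Rodrigues(V[:3,:3])[0],V[:3,3],c["K"],c["dist_coeffs"])[0].reshape(-1,2)
th=np.radians(15)
M=dict(c1=[.095,.135,.05],c2=[.095,-.135,.05],c3=[-.095,-.135,.05],c4=[-.095,.135,.05],o=[.074,.1,.058],g=[-.074,.1,.058],
 ball=[-.074*np.cos(th),-.015,.08+.074*np.sin(th)],red=[0,.1,.18],k1=[-.025,.01,.1],k2=[-.025,-.085,.1])
W=dict(c1=(128,50),c2=(757,61),c3=(728,488),c4=(164,479),o=(201,97),g=(223,443),ball=(470,463),red=(65,275),k1=(405,345),k2=(650,349))
P=np.array([M[k] for k in M]);t=np.array([W[k] for k in M])/2.4+[100,0]-.3
f=lambda q:(pj(w(q,P))-t).ravel()
r=least_squares(f,[.53,.05,-.2],loss='soft_l1');q=r.x;print(q,np.degrees(q[2]));print(f(q).reshape(-1,2).round(1))
# with free z of camera check
g=lambda v:(pj(w(v[:3],P)+[0,0,v[3]])-t).ravel()
print(least_squares(g,[*q,0],loss='soft_l1').x)
np.save("posew.npy",q)
print(w(q,[-.056*np.cos(th),-.015,.08+.056*np.sin(th)]), w(q,[0,.1,.158]))
# handle angle: line yaw check
```

```text
[ 0.53282032  0.05121697 -0.21710965] -12.43946688098499
[[-2.  -1.8]
 [ 2.6 -2. ]
 [ 0.7  1.8]
 [-1.8  1.7]
 [ 0.5 -0.5]
 [ 0.6  0.4]
 [ 0.2 -0.5]
 [-1.2  0.3]
 [ 1.   0.4]
 [-0.6  0.4]]
[ 0.53299092  0.05199106 -0.21631861 -0.00367006]
[[0.4767672  0.04822092 0.09449387]] [[0.55436112 0.14886938 0.158     ]]
```

>>> send_rows:
  delta_rot:
    - [0,0,-0.7]
    - [0,0,-0.7]
    - [0,0,-0.7]
    - [0,0,-0.7]
    - [0,0,-0.7]
    - [0,0,-0.7]
  xyz:
    - [1.5,1.75,-3]
    - [1.55,1.75,-7]
    - [1.55,1.75,-10]
    - [1.55,1.75,-11]
    - [1.55,1.75,-11]
    - [1.55,1.75,-11]
  grip: [60,60,60,60,60,60]

```text
t: 2.55
eef_pos: [0.478, 0.0463, 0.148]
orientation: [1.635, 1.568, -0.153]
ft_force: [0.3, 0.4, -0.9]
width: 0.0563
```

Run:
```python
from h import *
s=monitor.state();print(s['t'],s['joints'].round(2),s['eef_pos'],s['ft_force'].round(1))
p,d=vision.snapshot("wrist");cv2.imwrite("pics/w3.png",p)
```

```text
2.55 [-0.14 -0.09  2.04 -0.    1.18  1.65] [0.47799749 0.04634254 0.14802662] [ 0.3  0.4 -0.9]
```

View pics/w3.png

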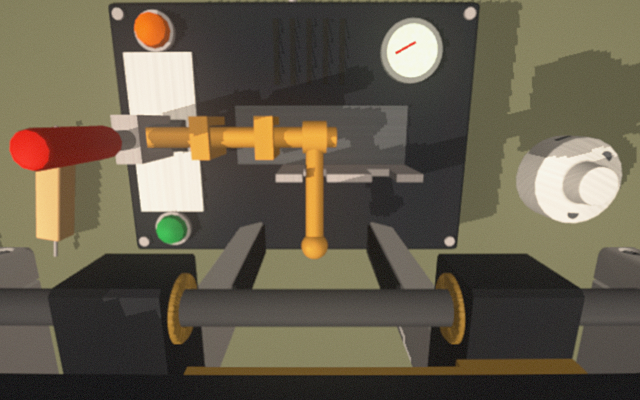

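>>> send_rows:
  delta_rot:
    - [0,0,0]
    - [0,0,0]
    - [0,0,0]
    - [0,0,0]
    - [0,0,0]
    - [0,0,0]
    - [0,0,0]
  xyz:
    - [-0.1,0.1,-3]
    - [-0.1,0.1,-5.5]
    - [-0.1,0.1,-6.1]
    - [-0.1,0.1,-6.1]
    - [-0.1,0.1,-6.1]
    - [-0.1,0.1,-6.1]
    - [-0.1,0.1,-6.1]
  grip: [60,60,60,40,0,0,0]

```text
t: 3.48
eef_pos: [0.4763, 0.0478, 0.086]
orientation: [1.657, 1.57, -0.131]
ft_force: [0.2, 0.0, 0.4]
width: 0.0195
```

Run:
```python
from h import *
from scipy.spatial.transform import Rotation as R
s=monitor.state();print(s['t'],s['joints'].round(2),s['eef_pos'],s['ft_force'].round(1),s['ft_torque'].round(2),s['width'])
q=np.load("posew.npy")
p,d=vision.snapshot("wrist");cv2.imwrite("pics/w4.png",p)
def rel(phi,tau,dy):
    a=np.radians(15)+phi;t=np.radians(tau)
    P=np.array([-.056*np.cos(a)+.008*np.sin(t),-.015+dy,.08+.056*np.sin(a)-.008*np.cos(t)])
    return w(q,P)[0]
z=rel(0,0,0);cy=w([0,0,q[2]],[0,1,0])[0]
for i in range(1,9):
    print(i,(100*(rel(.85*i/8,30*i/8,0)-z)).round(2),(-30*i/8*cy).round(1))
print((100*(w(q,[0,-.045,0])-w(q,[0,0,0]))).round(2))
```

```text
3.475 [-0.14  0.01  2.08  0.    1.05  1.65] [0.47630053 0.04784188 0.08599276] [0.2 0.  0.4] [ 0.05 -0.01  0.01] 0.01953378802116864
1 [ 0.23 -0.05  0.57] [-0.8 -3.7 -0. ]
2 [ 0.52 -0.11  1.12] [-1.6 -7.3 -0. ]
3 [ 0.86 -0.19  1.64] [ -2.4 -11.   -0. ]
4 [ 1.26 -0.28  2.13] [ -3.2 -14.6  -0. ]
5 [ 1.7  -0.37  2.58] [ -4.  -18.3  -0. ]
6 [ 2.18 -0.48  3.  ] [ -4.8 -22.   -0. ]
7 [ 2.7  -0.6   3.36] [ -5.7 -25.6  -0. ]
8 [ 3.25 -0.72  3.68] [ -6.5 -29.3  -0. ]
[[-0.97 -4.39  0.  ]]
```

View pics/w4.png

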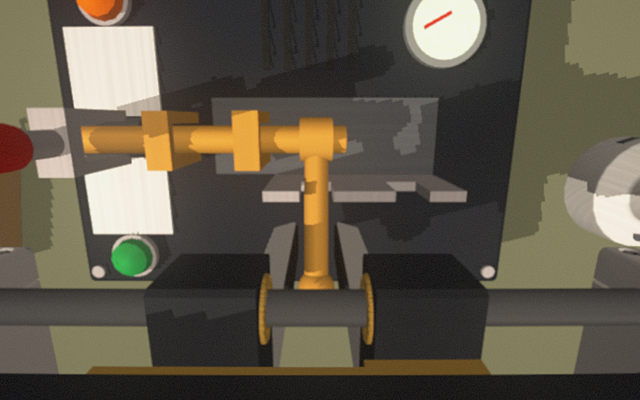

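>>> send_rows:
  delta_rot:
    - [0,0,0]
    - [0,0,0]
    - [0,0,0]
  xyz:
    - [0,0,0]
    - [0,0,0]
    - [0,0,0]
  grip: [0,0,0]

```text
t: 3.9
eef_pos: [0.4761, 0.0479, 0.0856]
orientation: [1.67, 1.571, -0.117]
ft_force: [-0.2, 1.2, 2.4]
width: 0.0111
```

>>> send_rows:
  delta_rot:
    - [-0.8,-3.7,0]
    - [-1.6,-7.3,0]
    - [-2.4,-11,0]
    - [-3.2,-14.6,0]
    - [-4,-18.3,0]
  xyz:
    - [0.23,-0.05,0.57]
    - [0.52,-0.11,1.12]
    - [0.86,-0.19,1.64]
    - [1.26,-0.28,2.13]
    - [1.7,-0.37,2.58]
  grip: [0,0,0,0,0]

```text
t: 4.53
eef_pos: [0.4895, 0.0448, 0.108]
orientation: [1.571, 1.251, -0.216]
ft_force: [-0.7, 0.1, -7.9]
width: 0.0114
```

Run:
```python
from h import *
s=monitor.state();print(s['t'],s['joints'].round(2),s['ft_force'].round(1),s['ft_torque'].round(2),s['width'])
p,d=vision.snapshot("wrist");cv2.imwrite("pics/w5.png",p)
```

```text
4.525 [-0.12 -0.18  2.24 -0.04  0.77  1.69] [-0.7  0.1 -7.9] [0.39 1.26 0.03] 0.011357802971746902
```

View pics/w5.png

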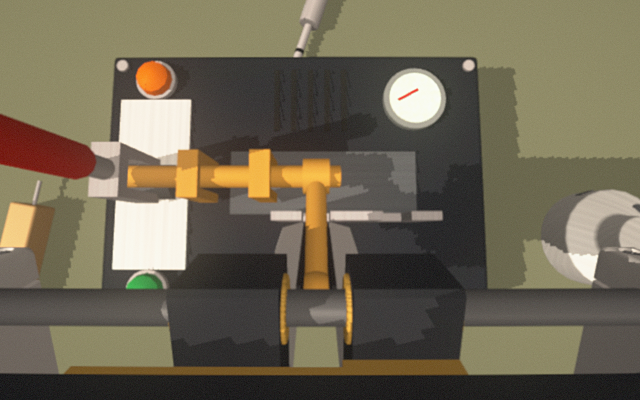

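>>> send_rows:
  delta_rot:
    - [-0.8,-3.7,0]
    - [-1.7,-7.3,0]
    - [-2.5,-11,0]
    - [-2.5,-11,0]
  xyz:
    - [0.48,-0.11,0.42]
    - [1.0,-0.23,0.78]
    - [1.55,-0.35,1.1]
    - [1.55,-0.35,1.1]
  grip: [0,0,0,0]

```text
t: 5.08
eef_pos: [0.5056, 0.0412, 0.1197]
orientation: [1.568, 1.054, -0.219]
ft_force: [-5.0, 0.3, -1.1]
width: 0.0099
```

Run:
```python
from h import *
s=monitor.state();print(s['t'],s['joints'].round(2),s['ft_force'].round(1),s['ft_torque'].round(2),s['width'])
p,d=vision.snapshot("wrist");cv2.imwrite("pics/w6.png",p)
p,d=vision.snapshot("scene");cv2.imwrite("pics/s6.png",cv2.resize(p[120:290,205:365],None,fx=3.5,fy=3.5,interpolation=cv2.INTER_CUBIC))
q=np.load("posew.npy")
from scipy.spatial.transform import Rotation as R
x=R.from_euler('xyz',s['orientation']).as_matrix()[:,0];gp=s['eef_pos']-.008*x
v=gp-[q[0],q[1],0];c,sn=np.cos(q[2]),np.sin(q[2]);l=np.array([c*v[0]+sn*v[1],-sn*v[0]+c*v[1],v[2]]);print(l, np.degrees(np.arctan2(l[2]-.08,-l[0]))-15,np.hypot(l[0],l[2]-.08))
```

```text
5.075 [-0.11 -0.25  2.31 -0.1   0.57  1.74] [-5.   0.3 -1.1] [ 0.43  1.33 -0.03] 0.00987870261581713
[-0.02842191 -0.01561142  0.1266306 ] 43.637193076054274 0.05460968235611083
```

View pics/w6.png

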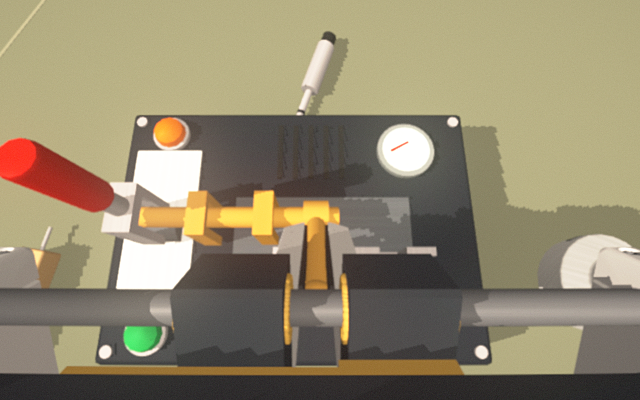

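View pics/s6.png

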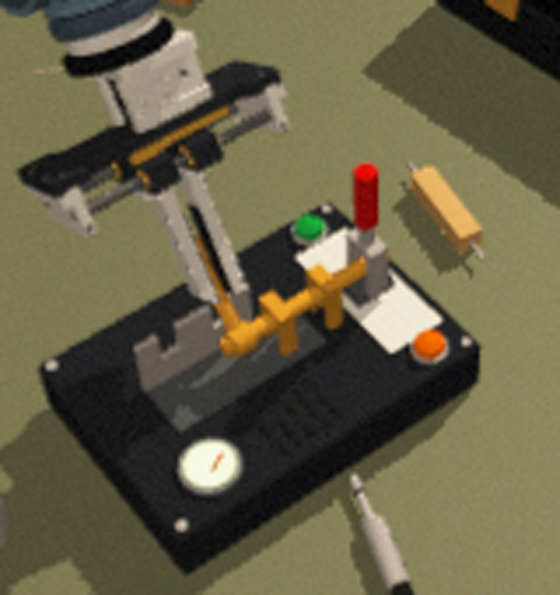

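>>> send_rows:
  delta_rot:
    - [0,0,0]
    - [0,0,0]
    - [0,0,0]
    - [0,0,0]
    - [0,0,0]
    - [0,0,0]
    - [0,0,0]
    - [0,0,0]
  xyz:
    - [0,0,0]
    - [-0.16,-0.73,0]
    - [-0.32,-1.46,0]
    - [-0.48,-2.2,0]
    - [-0.65,-2.93,0]
    - [-0.81,-3.66,0]
    - [-0.97,-4.39,0]
    - [-0.97,-4.39,0]
  grip: [0,0,0,0,0,0,0,0]

```text
t: 6.18
eef_pos: [0.5009, -0.0047, 0.1246]
orientation: [1.567, 1.041, -0.221]
ft_force: [3.3, -4.6, 3.6]
width: 0.0005
```

```bash
cat > l.py <<'E'
from h import *
from scipy.spatial.transform import Rotation as R
def loc():
    s=monitor.state();q=np.load("posew.npy")
    x=R.from_euler('xyz',s['orientation']).as_matrix()[:,0];gp=s['eef_pos']-.008*x
    v=gp-[q[0],q[1],0];c,sn=np.cos(q[2]),np.sin(q[2]);l=np.array([c*v[0]+sn*v[1],-sn*v[0]+c*v[1],v[2]])
    print(s['t'],s['joints'].round(2),s['ft_force'].round(1),s['ft_torque'].round(2),s['width'],s['eef_pos'])
    print(l, np.degrees(np.arctan2(l[2]-.08,-l[0]))-15,np.hypot(l[0],l[2]-.08))
E
python3 - <<'E'
from l import *
loc()
p,d=vision.snapshot("wrist");cv2.imwrite("pics/w7.png",p)
p,d=vision.snapshot("scene");cv2.imwrite("pics/s7.png",cv2.resize(p[120:290,205:365],None,fx=3.5,fy=3.5,interpolation=cv2.INTER_CUBIC))
E
```

```text
6.175 [-0.24 -0.3   2.35  0.02  0.57  1.53] [ 3.3 -4.6  3.6] [-0.8  -0.87 -0.36] 0.0005030646803488107 [ 0.50085335 -0.00470537  0.12463869]
[-0.02321367 -0.06147842  0.1315417 ] 50.75386066095764 0.056528060067770745
```

View pics/w7.png

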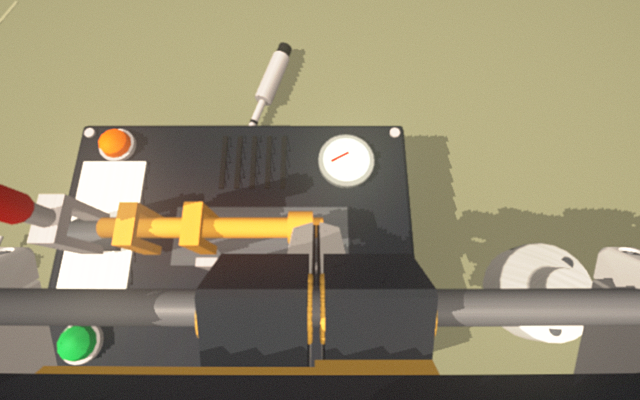

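View pics/s7.png

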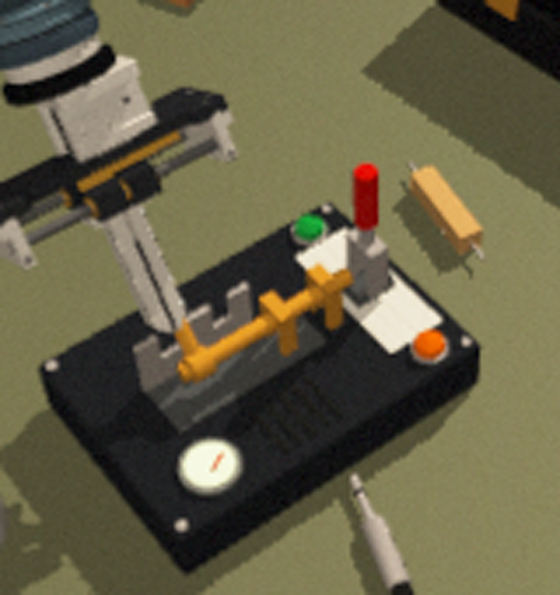

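Run:
```python
from l import *
p,d=vision.snapshot("scene");cv2.imwrite("pics/s8.png",cv2.resize(p[190:245,225:320],None,fx=8,fy=8,interpolation=cv2.INTER_CUBIC))
p,d=vision.snapshot("wrist");cv2.imwrite("pics/w8.png",cv2.resize(p[180:330,220:420],None,fx=4,fy=4,interpolation=cv2.INTER_CUBIC))
p,d=vision.snapshot("top");cv2.imwrite("pics/t8.png",cv2.resize(p[180:265,300:410],None,fx=7,fy=7,interpolation=cv2.INTER_CUBIC))
```

```text
(no output)
```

View pics/s8.png

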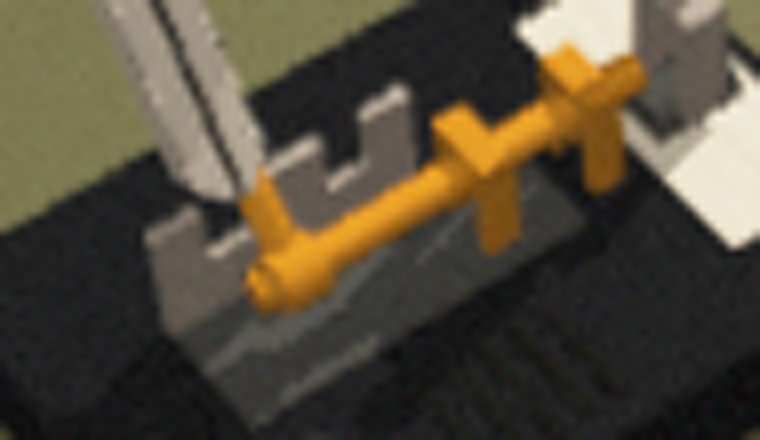

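View pics/w8.png

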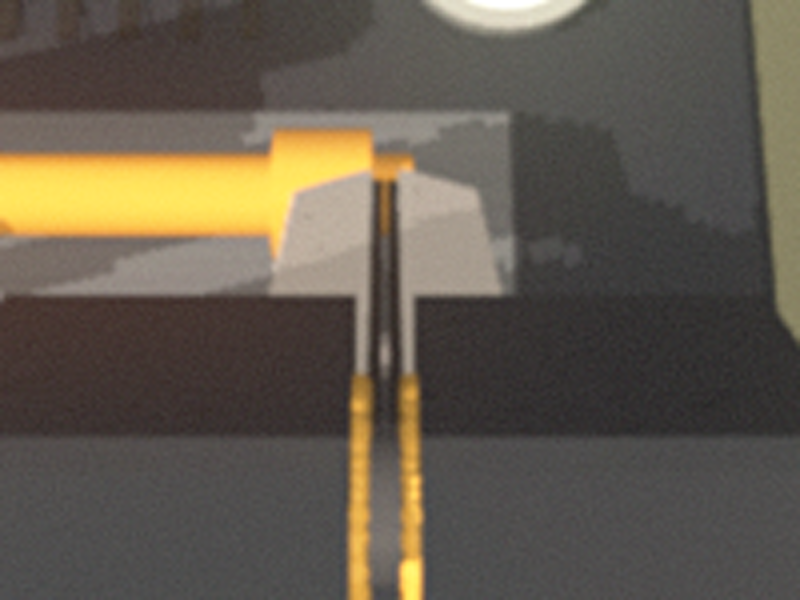

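View pics/t8.png

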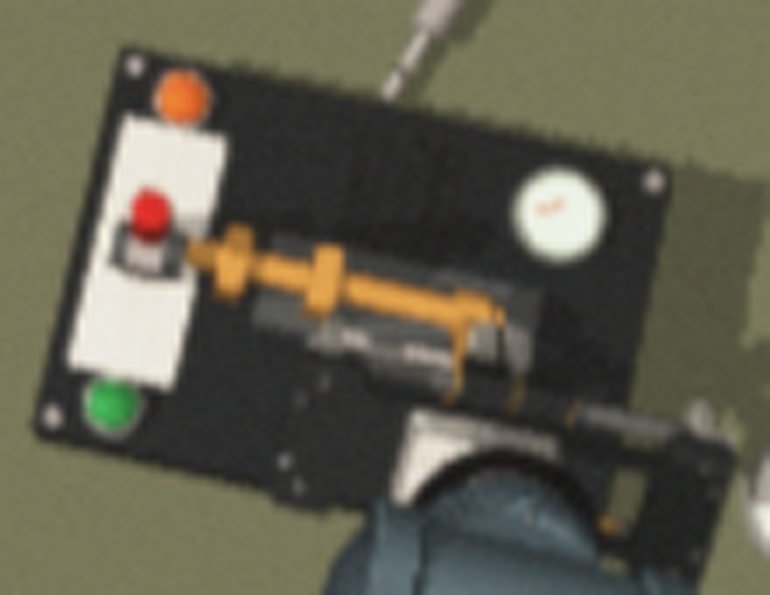

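>>> send_rows:
  delta_rot:
    - [0,0,0]
    - [0,0,0]
    - [0,0,0]
    - [1,5,0]
    - [3,12,0]
    - [4,20,0]
    - [6.5,29.3,0]
    - [6.5,29.3,0]
  xyz:
    - [0.1,0,1]
    - [0.1,0,2.5]
    - [0.1,0,4]
    - [0.1,0,6]
    - [0,0,8]
    - [-1,0,10]
    - [-3,0,11]
    - [-4,0,11]
  grip: [0,0,0,0,0,0,30,60]

```text
t: 7.42
eef_pos: [0.4593, -0.0037, 0.2325]
orientation: [1.28, 1.57, -0.507]
ft_force: [-0.1, -0.0, 0.1]
width: 0.0168
```

Run:
```python
from l import *
p,d=vision.snapshot("wrist");p,d=vision.snapshot("wrist")
loc()
c=vision.get_calibration("wrist");p,d=vision.snapshot("wrist");cv2.imwrite("pics/w9.png",p)
import pickle;pickle.dump(c,open("pics/w9.pkl","wb"))
p,d=vision.snapshot("scene");cv2.imwrite("pics/s9.png",cv2.resize(p[170:255,225:340],None,fx=6,fy=6,interpolation=cv2.INTER_CUBIC))
```

```text
7.525 [-0.26 -0.24  2.02 -0.    1.37  1.53] [0.1 0.5 1. ] [0.04 0.05 0.05] 0.024851083715746753 [ 0.45731505 -0.00289163  0.23086621]
[-0.06207141 -0.0691028   0.2388662 ] 53.6586669107199 0.170561808978547
```

View pics/w9.png

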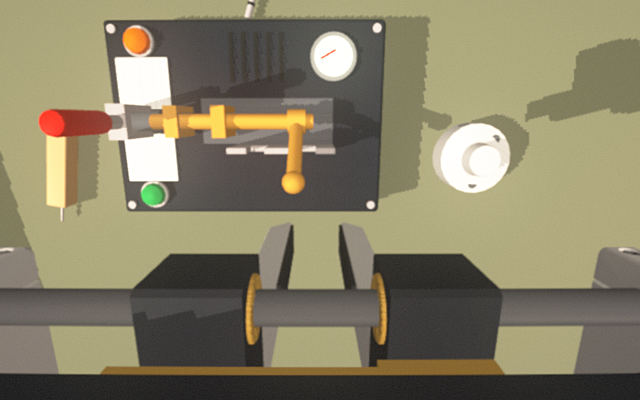

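View pics/s9.png

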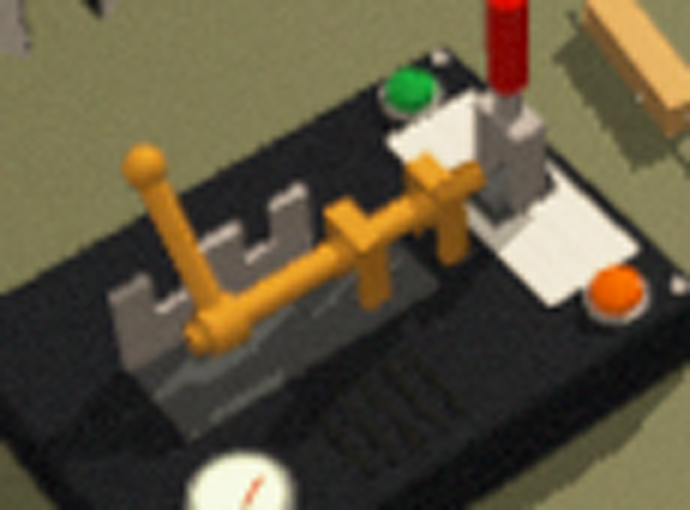

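Run:
```python
from l import *
import pickle
c=pickle.load(open("pics/w9.pkl","rb"));V=c["view"]
pj=lambda P:cv2.projectPoints(P.reshape(-1,1,3),cv2.Rodrigues(V[:3,:3])[0],V[:3,3],c["K"],c["dist_coeffs"])[0].reshape(-1,2)
q=np.load("posew.npy")
ball=lambda s,f:w(q,[-.074*np.cos(f+.262),-.015-s,.08+.074*np.sin(f+.262)])
print(pj(w(q,[[-.074,.1,.058],[.074,.1,.058],[0,.1,.18],[-.025,.01,.1],[-.025,-.085,.1],[-.025,-.06,.1]])))
r=least_squares(lambda v:(pj(ball(*v))-[293,182.5]).ravel(),[.038,.6]);print(r.x,r.cost)
for s in(.036,.038,.04,.045):
  for f in (.2,.4,.6,.7): print(s,f,pj(ball(s,f)),pj(w(q,[0,-.015-s,.08])))
```

```text
[[152.73479837 194.70775059]
 [136.03597719  40.38281302]
 [ 50.95005675 123.61280549]
 [226.56153698 150.8803806 ]
 [334.95793859 150.93276108]
 [306.40995452 150.90778846]]
[0.0354602  0.63902364] 3.433455874368209e-21
0.036 0.2 [[295.86735453 200.16774134]] [[297.0446655  121.42371538]]
0.036 0.4 [[294.87287175 194.48578549]] [[297.0446655  121.42371538]]
0.036 0.6 [[293.87982976 184.84822036]] [[297.0446655  121.42371538]]
0.036 0.7 [[293.40222602 178.53200822]] [[297.0446655  121.42371538]]
0.038 0.2 [[298.17638878 200.16984795]] [[299.2265112  121.42480425]]
0.038 0.4 [[297.29676123 194.48792049]] [[299.2265112  121.42480425]]
0.038 0.6 [[296.4188129  184.85031215]] [[299.2265112  121.42480425]]
0.038 0.7 [[295.99673518 178.53404516]] [[299.2265112  121.42480425]]
0.04 0.2 [[300.48549847 200.17195117]] [[301.40842132 121.42596962]]
0.04 0.4 [[299.72073715 194.49005885]] [[301.40842132 121.42596962]]
0.04 0.6 [[298.95789452 184.85242078]] [[301.40842132 121.42596962]]
0.04 0.7 [[298.591349   178.53610868]] [[301.40842132 121.42596962]]
0.045 0.2 [[306.25855149 200.17719442]] [[306.86343505 121.42921766]]
0.045 0.4 [[305.78099577 194.49541932]] [[306.86343505 121.42921766]]
0.045 0.6 [[305.30596113 184.85776593]] [[306.86343505 121.42921766]]
0.045 0.7 [[305.07826857 178.54138372]] [[306.86343505 121.42921766]]
```

Run:
```python
from l import *
loc();s=monitor.state();q=np.load("posew.npy")
for P in ([-.042,-.010,.129],[-.042,-.0385,.129],[0,-.001,0.129]): print(100*(w(q,P)-s['eef_pos']))
Rm=R.from_euler('xyz',s['orientation']).as_matrix();print(Rm.round(3),w([0,0,q[2]],[0,1,0]))
```

```text
7.625 [-0.25 -0.24  2.02  0.    1.37  1.53] [ 0.   0.2 -0.6] [0.07 0.01 0.03] 0.03307149974445455 [ 0.45751095 -0.00278779  0.23102798]
[-0.06190367 -0.06895994  0.23902798] 53.730889979185804 0.17065157766124864
[[  3.21412741   5.32866504 -10.20279766]]
[[  2.60021452   2.54557127 -10.20279766]]
[[  7.509396     5.30282301 -10.20279766]]
[[-0.001  0.977 -0.215]
 [ 0.    -0.215 -0.977]
 [-1.    -0.001 -0.   ]] [[0.21540803 0.97652413 0.        ]]
```

>>> send_rows:
  delta_rot:
    - [0,0,0]
    - [0,0,0]
    - [0,0,0]
    - [0,0,0]
    - [0,0,0]
    - [0,0,0]
  xyz:
    - [1.6,2.7,0]
    - [3.2,5.3,-2]
    - [3.2,5.3,-5]
    - [3.2,5.3,-8.5]
    - [3.2,5.3,-10.2]
    - [3.2,5.3,-10.2]
  grip: [0,0,0,0,0,0]

```text
t: 8.38
eef_pos: [0.4896, 0.05, 0.1291]
orientation: [-1.525, 1.568, 2.971]
ft_force: [0.0, 0.2, 0.5]
width: 0.0005
```

Run:
```python
from l import *
loc()
p,d=vision.snapshot("wrist");cv2.imwrite("pics/w10.png",p)
```

```text
8.375 [-0.13 -0.03  2.02  0.    1.15  1.66] [0.  0.2 0.5] [0.06 0.02 0.01] 0.0005228111047353877 [0.48961804 0.04995136 0.12912817]
[-0.04189647 -0.01054113  0.13712814] 38.74453232066486 0.07084447104867851
```

View pics/w10.png

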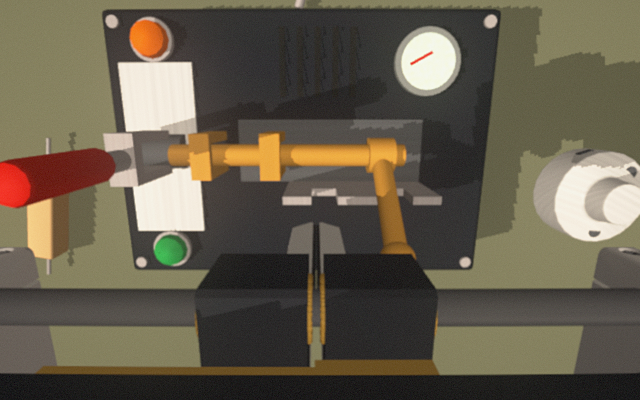

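>>> send_rows:
  delta_rot:
    - [0,0,0]
    - [0,0,0]
    - [0,0,0]
    - [0,0,0]
    - [0,0,0]
    - [0,0,0]
    - [0,0,0]
  xyz:
    - [-0.2,-0.9,0]
    - [-0.38,-1.7,0]
    - [-0.46,-2.1,0]
    - [-0.52,-2.35,0]
    - [-0.56,-2.55,0]
    - [-0.6,-2.7,0]
    - [-0.6,-2.7,0]
  grip: [0,0,0,0,0,0,0]

```text
t: 9.3
eef_pos: [0.4847, 0.0227, 0.1302]
orientation: [-0.642, 1.571, -2.429]
ft_force: [-0.8, 1.5, 0.1]
width: 0.0007
```

Run:
```python
from l import *
loc()
p,d=vision.snapshot("wrist");cv2.imwrite("pics/w11.png",p)
p,d=vision.snapshot("scene");cv2.imwrite("pics/s11.png",cv2.resize(p[170:255,225:340],None,fx=6,fy=6,interpolation=cv2.INTER_CUBIC))
```

```text
9.3 [-0.19 -0.05  2.04 -0.    1.15  1.6 ] [-0.8  1.5  0.1] [0.31 0.16 0.  ] 0.0006532958777254334 [0.4847093  0.02273198 0.13019274]
[-0.04084532 -0.0381793   0.13819274] 39.9350919526948 0.07109666536711078
```

View pics/w11.png

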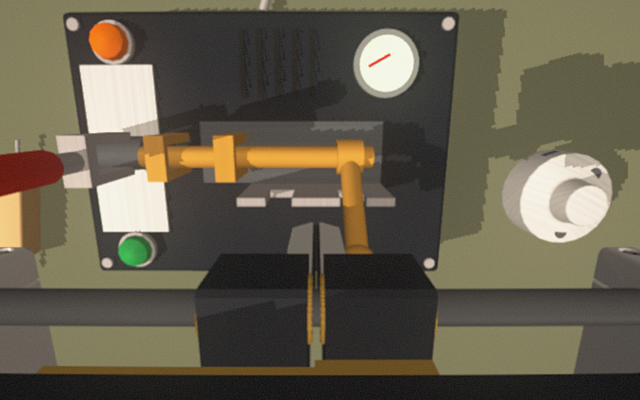

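View pics/s11.png

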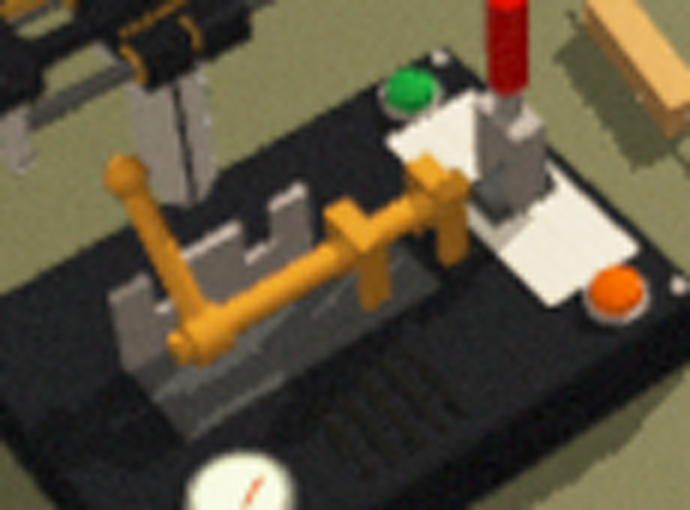

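>>> send_rows:
  delta_rot:
    - [0,0,0]
    - [0,0,0]
    - [0,0,0]
    - [0,0,0]
  xyz:
    - [-0.03,-0.12,0]
    - [-0.05,-0.24,0]
    - [-0.07,-0.32,0]
    - [-0.07,-0.32,0]
  grip: [0,0,0,0]

```text
t: 9.9
eef_pos: [0.4843, 0.0211, 0.1303]
orientation: [3.1, 1.567, 1.312]
ft_force: [1.1, 8.1, 1.0]
width: 0.0006
```

Run:
```python
from l import *
loc()
p,d=vision.snapshot("wrist");cv2.imwrite("pics/w12.png",p)
p,d=vision.snapshot("scene");cv2.imwrite("pics/s12.png",cv2.resize(p[170:255,225:340],None,fx=6,fy=6,interpolation=cv2.INTER_CUBIC))
```

```text
9.9 [-0.19 -0.05  2.04  0.    1.15  1.59] [1.1 8.1 1. ] [ 1.57 -0.19 -0.06] 0.0006188986295209864 [0.48429828 0.0210777  0.13026839]
[-0.04089201 -0.03991522  0.13826833] 39.939283915115965 0.07118535536828062
```

View pics/s12.png

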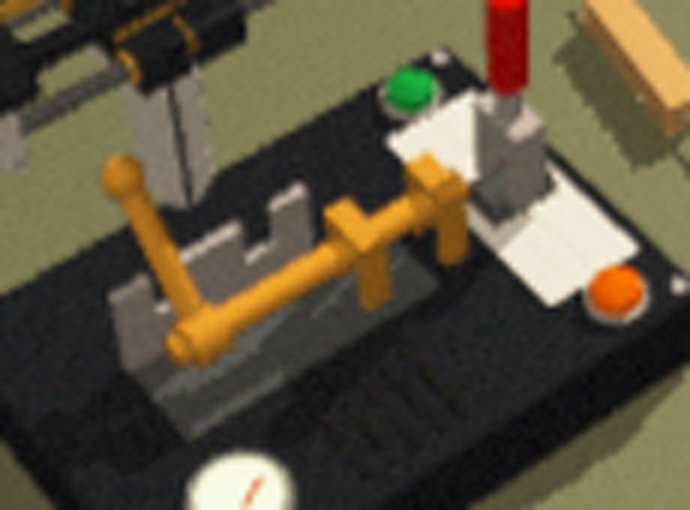

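>>> send_rows:
  delta_rot:
    - [0,0,0]
    - [0,0,0]
    - [0,0,0]
    - [0,0,0]
    - [0,0,0]
  xyz:
    - [0.06,0.3,0]
    - [0.2,0.9,0.3]
    - [0.4,1.8,2]
    - [0.4,1.8,5]
    - [0.4,1.8,7]
  grip: [0,0,0,0,0]

```text
t: 10.62
eef_pos: [0.489, 0.0378, 0.2031]
orientation: [1.532, 1.568, -0.255]
ft_force: [-0.2, 0.5, 0.3]
width: 0.0003
```

Run:
```python
from l import *
import pickle
loc()
p,d=vision.snapshot("wrist");loc();c=vision.get_calibration("wrist");p,d=vision.snapshot("wrist");cv2.imwrite("pics/w13.png",p)
pickle.dump(c,open("pics/w13.pkl","wb"))
p,d=vision.snapshot("scene");cv2.imwrite("pics/s13.png",cv2.resize(p[170:255,225:340],None,fx=6,fy=6,interpolation=cv2.INTER_CUBIC))
```

```text
10.625 [-0.15 -0.13  1.97 -0.    1.29  1.63] [-0.2  0.5  0.3] [ 0.06 -0.    0.02] 0.0002649686052906661 [0.4890241  0.03783453 0.2030848 ]
[-0.0399108  -0.02250138  0.21108476] 58.06631081699915 0.13702586195643746
10.675 [-0.15 -0.13  1.97 -0.    1.29  1.63] [1.5 0.8 2.7] [0.03 0.03 0.02] 0.0007715754697769251 [0.49052336 0.03760111 0.20574145]
[-0.0384333  -0.02240929  0.21374121] 58.966900388009535 0.1391539806567313
```

View pics/s13.png

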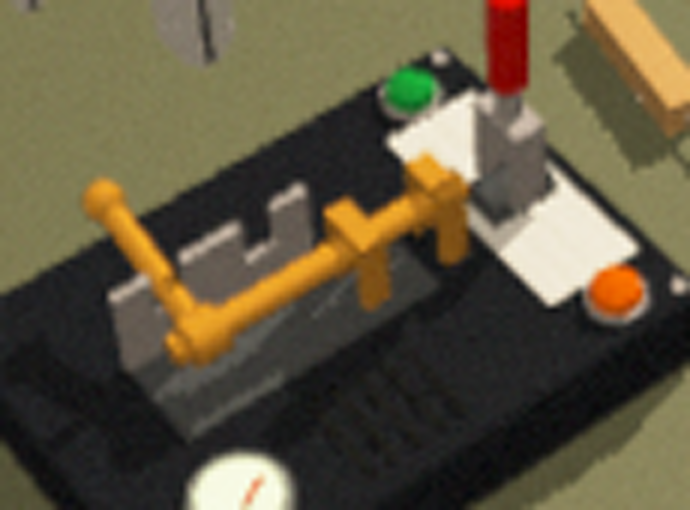

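View pics/w13.png

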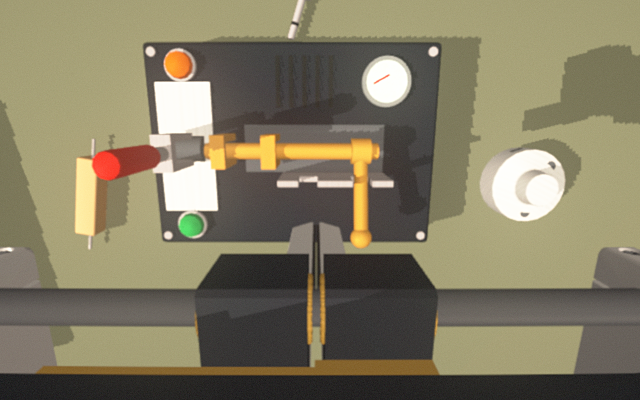

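Run:
```python
from l import *
import pickle
c=pickle.load(open("pics/w13.pkl","rb"));V=c["view"]
pj=lambda P:cv2.projectPoints(P.reshape(-1,1,3),cv2.Rodrigues(V[:3,:3])[0],V[:3,3],c["K"],c["dist_coeffs"])[0].reshape(-1,2)
q=np.load("posew.npy")
ball=lambda s,f:w(q,[-.074*np.cos(f+.262),-.015-s,.08+.074*np.sin(f+.262)])
print(pj(w(q,[[-.074,.1,.058],[.074,.1,.058],[0,.1,.18],[-.025,.01,.1],[-.025,-.085,.1],[0,-.06,.08]])))
for f in (0,.1,.2,.3): print(f,pj(ball(.045,f)),proj("scene",ball(.045,f))*6-np.array([225,170])*6+2.5)
loc();s=monitor.state()
for P in ([.045,.1,.2],[.045,.1,.150],[.018,.1,.150],[-.025,.1,.15]): print((100*(w(q,P)-s['eef_pos'])).round(2))
```

```text
[[191.04606508 225.40364569]
 [177.99269233  64.45420453]
 [105.48984362 166.32014126]
 [277.38266684 183.89009626]
 [393.11781718 184.08376375]
 [360.4954938  151.26171904]]
0 [[360.81233533 237.45338825]] [[108.20817661 201.25278732]]
0.1 [[361.98054912 237.70097597]] [[108.89155502 193.77494954]]
0.2 [[363.19533483 237.04314982]] [[110.55863749 187.60951782]]
0.3 [[364.44594926 235.41453156]] [[113.21179088 182.84163819]]
10.775 [-0.15 -0.13  1.97 -0.    1.29  1.63] [-1.   0.5 -1.2] [0.03 0.05 0.03] 0.00047929312864758173 [0.48919193 0.03765368 0.20225189]
[-0.03971436 -0.02264358  0.21025182] 58.04330423900598 0.13617183214117037
[[10.91 10.15 -0.23]]
[[10.91 10.15 -5.23]]
[[ 8.27 10.73 -5.23]]
[[ 4.08 11.66 -5.23]]
```

>>> send_rows:
  delta_rot:
    - [0,0,0]
    - [0,0,0]
    - [0,0,0]
    - [0,0,0]
    - [0,0,0]
    - [0,0,0]
    - [0,0,0]
    - [0,0,0]
    - [0,0,0]
  xyz:
    - [0,0,4]
    - [3,2,4]
    - [7,6,4]
    - [11,10.1,4]
    - [11.2,10.1,3]
    - [11.2,10.1,0]
    - [11.2,10.1,-3]
    - [11.2,10.1,-5.4]
    - [11.2,10.1,-5.4]
  grip: [0,0,0,0,0,0,0,0,0]

```text
t: 11.9
eef_pos: [0.5974, 0.1379, 0.1431]
orientation: [-1.277, 1.564, -3.065]
ft_force: [-0.5, 0.6, 0.3]
width: 0.0005
```

Run:
```python
from l import *
loc()
p,d=vision.snapshot("wrist");cv2.imwrite("pics/w14.png",p)
p,d=vision.snapshot("scene");cv2.imwrite("pics/s14.png",cv2.resize(p[140:255,225:365],None,fx=5,fy=5,interpolation=cv2.INTER_CUBIC))
```

```text
11.9 [ 0.04  0.24  1.71 -0.    1.2   1.83] [-0.5  0.6  0.3] [0.03 0.02 0.04] 0.00048798622174483125 [0.59739345 0.137895   0.14305234]
[0.04443607 0.09856788 0.15105217] 107.02188616945104 0.0838031958184214
```

View pics/s14.png

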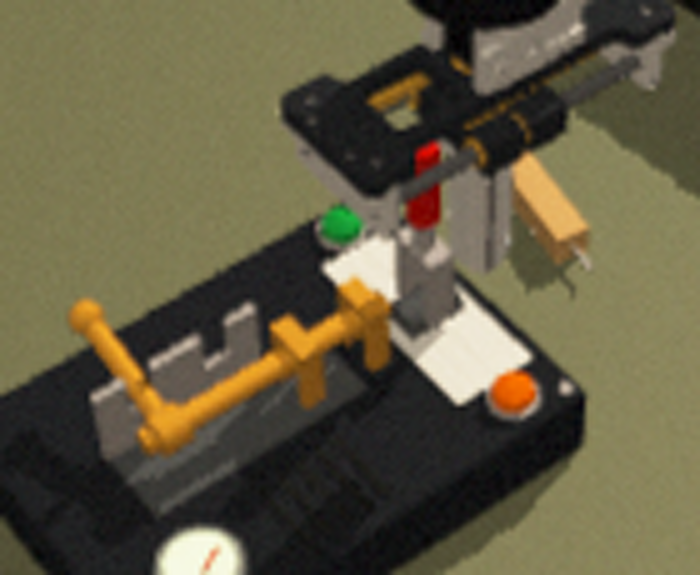

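View pics/w14.png

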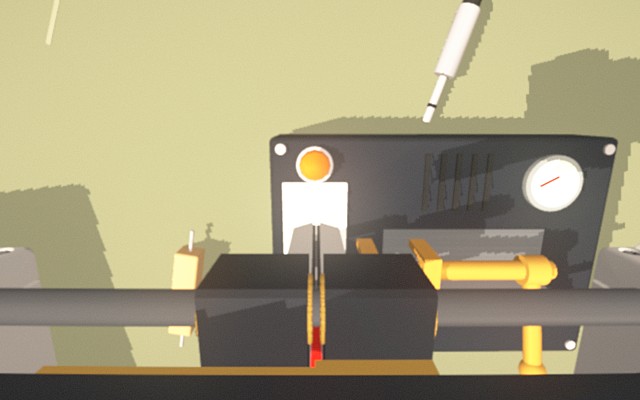

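>>> send_rows:
  delta_rot:
    - [0,0,0]
    - [0,0,0]
    - [0,0,0]
    - [0,0,0]
    - [0,0,0]
    - [0,0,0]
    - [0,0,0]
    - [0,0,0]
  xyz:
    - [-1,0.22,0]
    - [-2,0.44,0]
    - [-2.7,0.6,0]
    - [-3.4,0.75,0]
    - [-4.1,0.9,0]
    - [-4.8,1.06,0]
    - [-5.5,1.2,0]
    - [-5.5,1.2,0]
  grip: [0,0,0,0,0,0,0,0]

```text
t: 13.0
eef_pos: [0.5449, 0.1506, 0.1463]
orientation: [1.663, 1.57, -0.124]
ft_force: [3.9, -0.2, -0.6]
width: 0.0007
```

Run:
```python
from l import *
loc()
p,d=vision.snapshot("scene");cv2.imwrite("pics/s15.png",cv2.resize(p[140:255,225:365],None,fx=5,fy=5,interpolation=cv2.INTER_CUBIC))
```

```text
13.0 [ 0.07  0.12  1.83 -0.    1.19  1.86] [ 3.9 -0.2 -0.6] [-0.09 -0.74  0.02] 0.0006764594904082362 [0.54490779 0.15060427 0.14631582]
[-0.00961036  0.09965735  0.15431581] 67.63152365425356 0.07493463414490395
```

View pics/s15.png

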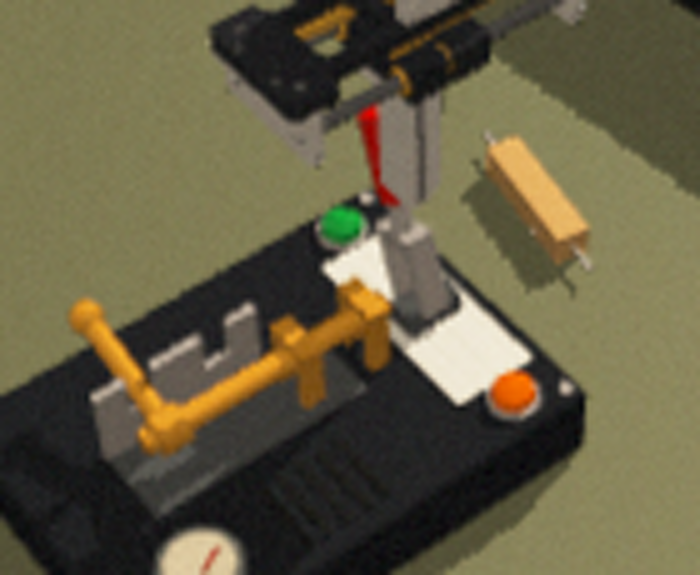

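>>> send_rows:
  delta_rot:
    - [0,0,0]
    - [0,0,0]
    - [0,0,0]
  xyz:
    - [-0.4,0.09,0]
    - [-0.8,0.18,0]
    - [-0.8,0.18,0]
  grip: [0,0,0]

```text
t: 13.42
eef_pos: [0.5372, 0.1523, 0.1464]
orientation: [1.463, 1.57, -0.324]
ft_force: [4.7, -1.4, -1.1]
width: 0.0007
```

>>> send_rows:
  delta_rot:
    - [0,0,0]
    - [0,0,0]
  xyz:
    - [-0.3,0.07,0]
    - [-0.3,0.07,0]
  grip: [0,0]

```text
t: 13.68
eef_pos: [0.5347, 0.1529, 0.1466]
orientation: [1.618, 1.569, -0.169]
ft_force: [4.8, -1.0, -1.4]
width: 0.0008
```

Run:
```python
from l import *
loc()
```

```text
13.675 [ 0.07  0.1   1.86 -0.    1.18  1.86] [ 4.8 -1.  -1.4] [-0.2  -1.1  -0.01] 0.0007742212521130501 [0.53471917 0.1528613  0.14656193]
[-0.02005585  0.09966644  0.15456191] 59.944777555607686 0.07721214926201404
```

>>> send_rows:
  delta_rot:
    - [0,0,0]
    - [0,0,0]
  xyz:
    - [-0.3,0.07,0]
    - [-0.3,0.07,0]
  grip: [0,0]

```text
t: 13.92
eef_pos: [0.5339, 0.1531, 0.1474]
orientation: [1.664, 1.563, -0.123]
ft_force: [11.4, -2.0, -2.9]
width: 0.0007
```

>>> send_rows:
  delta_rot:
    - [0,0,0]
    - [0,0,0]
  xyz:
    - [-0.2,0.04,0]
    - [-0.2,0.04,0]
  grip: [0,0]

```text
t: 14.18
eef_pos: [0.5333, 0.1532, 0.1479]
orientation: [1.677, 1.559, -0.111]
ft_force: [14.4, -3.3, -4.2]
width: 0.0005
```

>>> send_rows:
  delta_rot:
    - [0,0,0]
    - [0,0,0]
    - [0,0,0]
    - [0,0,0]
    - [0,0,0]
    - [0,0,0]
    - [0,0,0]
    - [0,0,0]
    - [0,0,0]
    - [0,0,0]
    - [0,0,0]
    - [0,0,0]
  xyz:
    - [0,0,0]
    - [0,0,0]
    - [0,0,0]
    - [0,0,0]
    - [0,0,0]
    - [0,0,0]
    - [0,0,0]
    - [0,0,0]
    - [0,0,0]
    - [0,0,0]
    - [0,0,0]
    - [0,0,0]
  grip: [0,0,0,0,0,0,0,0,0,0,0,0]

```text
t: 15.68
eef_pos: [0.5333, 0.1532, 0.1479]
orientation: [1.683, 1.559, -0.105]
ft_force: [15.2, -3.5, -3.8]
width: 0.0003
```

Run:
```python
from l import *
loc()
p,d=vision.snapshot("scene");cv2.imwrite("pics/s16.png",cv2.resize(p[140:255,225:365],None,fx=5,fy=5,interpolation=cv2.INTER_CUBIC))
```

```text
15.675 [ 0.08  0.09  1.86 -0.    1.18  1.86] [15.2 -3.5 -3.8] [-0.6  -3.   -0.01] 0.0003391534180537401 [0.53334318 0.15321096 0.14793063]
[-0.02155042  0.09970197  0.15593011] 59.15504166872904 0.07892909752853801
```

View pics/s16.png

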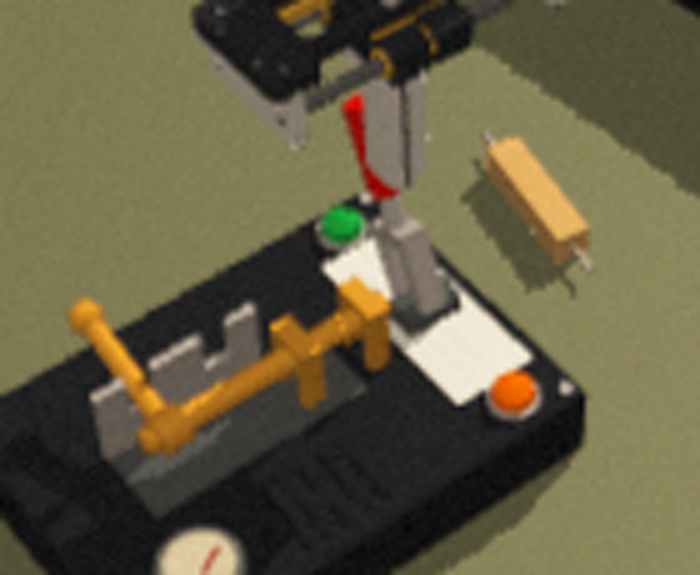

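>>> send_rows:
  delta_rot:
    - [0,0,0]
    - [0,0,0]
    - [0,0,0]
    - [0,0,0]
    - [0,0,0]
    - [0,0,0]
    - [0,0,0]
    - [0,0,0]
    - [0,0,0]
    - [0,0,0]
    - [0,0,0]
    - [0,0,0]
  xyz:
    - [0.5,-0.11,0]
    - [1,-0.22,0]
    - [1.5,-0.33,0]
    - [2,-0.44,0]
    - [2.4,-0.53,0]
    - [2.8,-0.62,0]
    - [3.1,-0.68,0]
    - [3.4,-0.75,0]
    - [3.6,-0.79,0]
    - [3.8,-0.84,0]
    - [4.0,-0.88,0]
    - [4.2,-0.92,0]
  grip: [0,0,0,0,0,0,0,0,0,0,0,0]

```text
t: 17.23
eef_pos: [0.5707, 0.145, 0.1459]
orientation: [-1.413, 1.57, 3.082]
ft_force: [0.3, -0.7, 0.1]
width: 0.0006
```

Run:
```python
from l import *
loc()
```

```text
17.225 [0.06 0.18 1.77 0.   1.19 1.84] [ 0.3 -0.7  0.1] [ 0.03  0.   -0.04] 0.0006202263514995112 [0.57070108 0.14498471 0.14585732]
[0.01680238 0.09972776 0.15385731] 87.81652975284156 0.07574445639829724
```

Contact is about to end; a bit further, then up and clear.

>>> send_rows:
  delta_rot:
    - [0,0,0]
    - [0,0,0]
    - [0,0,0]
    - [0,0,0]
    - [0,0,0]
    - [0,0,0]
    - [0,0,0]
    - [0,0,0]
    - [0,0,0]
    - [0,0,0]
    - [0,0,0]
    - [0,0,0]
  xyz:
    - [0.2,-0.04,0]
    - [0.5,-0.1,0]
    - [1.2,-0.26,0]
    - [2.2,-0.48,0]
    - [2.2,-0.48,3]
    - [2.2,-0.48,6]
    - [2.2,-0.48,9]
    - [2.2,-0.48,13]
    - [-1,-4,15]
    - [-5,-9,15]
    - [-9,-14,15]
    - [-11,-18,15]
  grip: [0,0,0,0,0,0,0,0,0,0,0,0]

```text
t: 18.73
eef_pos: [0.46, -0.0365, 0.2967]
orientation: [1.382, 1.57, -0.405]
ft_force: [-0.3, -0.5, 0.0]
width: 0.0002
```

Run:
```python
from l import *
p,d=vision.snapshot("top");p,d=vision.snapshot("top");loc()
c=vision.get_calibration("wrist");p,d=vision.snapshot("wrist");cv2.imwrite("pics/w17.png",p)
p,d=vision.snapshot("scene");cv2.imwrite("pics/s17f.png",p);cv2.imwrite("pics/s17.png",cv2.resize(p[140:300,165:365],None,fx=3.75,fy=3.75,interpolation=cv2.INTER_CUBIC))
V=c["view"];pj=lambda P:cv2.projectPoints(P.reshape(-1,1,3),cv2.Rodrigues(V[:3,:3])[0],V[:3,3],c["K"],c["dist_coeffs"])[0].reshape(-1,2)
q=np.load("posew.npy")
P=w(q,[[-.074*np.cos(.262),-.06,.08+.074*np.sin(.262)],[0,.1,.18],[0,-.06,.08]])
print(pj(P));print((proj("scene",P)-[165,140])*3.75)
```

```text
18.825 [-0.33 -0.28  1.93 -0.    1.49  1.46] [-0.1 -0.1  0.1] [ 0.05 -0.03 -0.06] 0.00041872664437759974 [ 0.46010245 -0.03804003  0.29673875]
[-0.05179247 -0.10281858  0.30473874] 62.02240418673631 0.23062949127753465
[[277.76697948 197.26186087]
 [ 72.59105808 136.45577003]
 [277.74598527 130.79960676]]
[[291.06761038 236.72049208]
 [542.82290929 106.12403666]
 [352.98010317 320.65939212]]
```

View pics/s17.png

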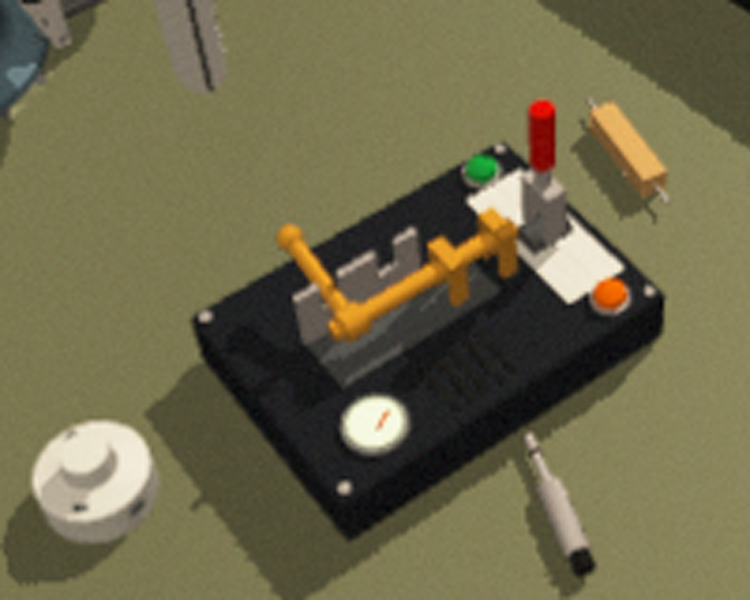

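View pics/w17.png

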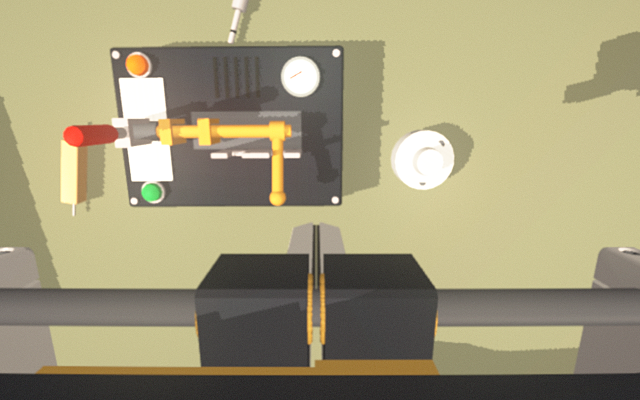

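```bash
python3 -c "
from workcell import workorder;print(workorder.sign_off())"
```

```text
the job is handed in; nothing more can be done
None
```

The bolt is drawn and its handle is down in the free notch. The jog lever was tilted to its stop on the green side and held there for about 1.5 s. I then eased it back upright and handed the job in at about 19 s.

- **Slip during the draw:** I lost the grip on the handle about 36 mm into the 45 mm slide, and it came to rest on the comb plate. I pushed it the rest of the way with closed fingers. It stayed up until I backed off, then dropped into the notch.
- **Lever:** I pushed only from the orange side, so it was never pushed towards the orange cap. The wrist force jumped from about 5 N to 15 N at the stop. On the return the force fell to about zero with the fingers back at the upright position. Only pictures before and after the return show the lever, so I saw no sign of a swing past upright but did not measure one.
- **Last checks:** In the final pictures the handle's ball lies within a pixel or so of where the down position should put it. The lever looks upright, with its top within 1–2 pixels of the upright position. By eye, the puck, resistor and jack plug are where they started, and the arm was clear of everything. No check failed or disagreed.

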